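Mount the vial carousel on the autosampler spindle

TASK

Pick the vial carousel up by its blue grip and lower it, level and gently, over the tall steel spindle of the white autosampler; if it comes to rest on top of the brass drive pin, turn it with a light touch until its slot drops over the pin and it sits fully home, flat on the turntable. Do not force or drop it, leave the other things on the bench where they are, then let go and move clear.

Things in the scene. Friction and masses are not known exactly. Their poses are not given: they have to be found in the camera images.
- carousel_grip (a point): Centre of the blue square grip block (34 x 34 mm, 34 mm high, sides facing x and y) on top of the loose vial carousel, 83 mm above its underside, 17 mm below its top. z is up along the 14.4 mm bore that runs right through carousel and block; x points to the pin slot. Hold it here: the spindle comes up through the block and ends 29 mm above this point when the carousel is home
- carousel_base (a point): Centre of the carousel's underside, on the bore axis. Carousel, 0.3 to 0.5 kg, upright on the bench at first: grey plate 100 x 100 x 12 mm, grey rim 156 mm across and 10 mm high around it with six capped vials (tops 37 mm above the underside), square aluminium stem 24 mm wide under the grip block
- carousel_slot (a point): Pin slot in the carousel's plate, at its mouth on the underside: an opening through the plate, 36 mm from the bore axis along the carousel's x, 13 mm wide along x (radially) and 14 mm along y, with a red dot beyond it
- deck (a point): Point on the spindle axis at the top face of the autosampler's round aluminium turntable (100 mm across), 52 mm above the bench; the carousel's underside rests here when home. z is up; x points to the orange mark. The unit is fixed: round white housing 170 mm across, 45 mm high
- spindle_tip (a point): Top end of the autosampler's fixed vertical steel spindle, 12 mm diameter, 112 mm above the turntable; its last 8 mm taper to 5 mm diameter
- orange_mark (a point): Orange mark on the autosampler's housing, 85 mm from the spindle axis, 40 mm above the bench. A brass drive pin, 8 mm thick, tip tapered, stands 14 mm high on the turntable, 36 mm from the spindle axis, anywhere from 0.15 to 0.85 rad (9 to 49 degrees) anticlockwise, seen from above, of this mark: its angle is not reported. A brake holds the turntable and slips at 0.4 N m (11 N at the pin)
- petri_a: Clear closed petri dish, 90 mm diameter, 15 mm high, loose bystander; origin at the centre of its underside
- petri_b: Another such petri dish, 90 mm diameter, 15 mm high, loose bystander; origin at the centre of its underside
- blue_cap: Blue screw cap, 48 mm diameter, 24 mm high, loose bystander; origin at the centre of its underside
- tube_rack: Brown board tube rack 60 x 120 mm, 35 mm high, with white tubes standing 51 mm high, loose bystander; origin at the centre of its underside
- reagent_bottle: Amber bottle with blue cap, 68 mm diameter, 150 mm high, loose bystander; origin at the centre of its underside
- white_jar: White jar, 64 mm diameter, 75 mm high, loose bystander; origin at the centre of its underside

How it is judged:
By the outcome, as a careful person would: the job done as asked, in the order asked, and still so for the second after the job is handed in, with the robot touching nothing.
It also fails if it takes over 67 s, if anything falls off the work surface, if the arm or the gripper's body presses on something with over 40 N, if the wrist force passes 120 N, or if a joint passes its speed limit or range.

ROBOT

A 6-joint arm with a two-finger parallel gripper is mounted at the origin on the work surface. World frame = base frame: x ahead of the robot, y to its left, z up, the work surface at z = 0. Lengths are in m, angles in rad, forces in N, time in s.
With the tool pointing down it reaches from about 0.275 to 0.875 m from the base axis. Payload 12.5 kg.
Tool frame: the origin (TCP) lies midway between the tips of the shut fingers; the grasp point (between the pads) lies 19 mm behind it; z points along the fingers, y is the line along which they close (so a half turn about z gives the same grasp; the last joint's range is limited). The gripper opens to 85 mm and grips with 20 to 120 N. Pads are 22 mm wide; open, the fingers measure 114 mm over their backs; the gripper's body (76 mm by 85 mm) begins 54 mm behind the grasp point. The pads swing forward as they close: fully open they stand 13 mm farther back than shut.
Start: joints at [1.115, 0.351, 1.652, -0, 1.139, -0.085], TCP at [0.199, 0.513, 0.231] pointing down, gripper open.
Joint ranges: [-2.75, 2.75], [-0.79, 2.1], [0.01, 2.65], [-1.57, 4.71], [0.07, 3.14], [-2.87, 2.87]. Speed limits (rad/s): [2.22, 2.22, 2.79, 3.14, 3.14, 3.14].

INTERFACE

Orientations are given as a unit quaternion [w, x, y, z].
In Python, from bench import env gives the robot as it stands. The module is installed in compiled form; this text tells all that it offers.
- The arm moves only by the shell command python3 -m crank 'ROWS' [FORCE]. ROWS is text: rows parted by semicolons, each of 7 numbers parted by spaces: the shift along the tool's x, y, z in units of 50 mm (1.0 is 50 mm), then the turn, a rotation vector about the tool's x, y, z in units of 8 degrees (1.0 is 8 degrees), then the closure, from 0 (fully open) to 1 (shut). A call has 1 to 20 rows; each row shifts and turns the commanded pose from where the row before left it, along the tool's axes as they then stand; what a row does not reach is not made up. A row lasts 1/8 s, in which the tool goes at most 62.5 mm and 10.7 degrees, less where a joint would pass 70% of its speed; a pose out of reach is approached as far as the arm can. A call is refused whole if a number of a shift passes 1 or a number of a turn 1, either way. A call with a gripper value outside its range is refused whole. The fingers move at their own pace and stop on an object; FORCE is the grip in N (left out, the last holds). Time passes only in rows, so rows that do not move let the fingers close. It gives the time, the measured TCP pose, the force, the opening and the grip force at its end, in the units of the state.
- env.get_state(): the state, without advancing time (a new reading comes with each control period).
- env.camera(name): name is "scene" or "top" or "wrist"; returns a dict with "img" (400x640x3 uint8, blue, green, red), "intrinsics" (3x3 intrinsics, pixels), "dist_coeffs" ([k1, k2, p1, p2, k3] as OpenCV has them; the pictures are not rectified), "rvec" (rotation vector, rad) and "tvec" (3), from world to camera coordinates, as OpenCV has them; the wrist camera has in their place "hand_eye" (4x4, takes a point from camera to tool coordinates, whose origin is the TCP and whose axes are the flange's). Camera axes: x right, y down, z forward; pixel columns grow to the right and rows downward; lengths in m; the calibration is good to about 2 mm. A picture is of the moment at which its call begins: read the wrist's pose just before it. There is no depth.
- env.hand_in(): hands the job in; it is judged then, once.
The state is a dict: "clock": time; "qpos": joint angles; "qvel": joint speeds; "joint_torque": joint torques, N m; "tcp_pos": TCP position; "orientation": TCP orientation; "force": force on the tool from outside, world axes, zero at the start; "moment": the same for the moment, N m; "opening": opening from 0.0 (shut) to 1.0 (fully open); "grip_force": force on a finger pad.
Only numpy, scipy, OpenCV 4.12 (cv2) and the standard library are available. Lean on these libraries where they do the work, as an engineer would, in place of code of your own. Each camera call takes 0.05 s, during which the arm holds its last target. There are 200 camera calls.

## Working session

There is one attempt and no reset: what is moved stays moved. The work goes in short steps, Python scripts to look and compute and a shell command to move; the robot and the scene stay as the last step left them, time stands still between calls to the robot, and variables do not carry over. Pictures are saved under pics/ and viewed, at most 10 in all, crops included, and the job is handed in when it is done.

```bash
mkdir -p pics; cat > h.py <<'E'
from bench import env
import numpy as np, cv2
from scipy.spatial.transform import Rotation as R
def ray(c,uv,st=None):
    """returns origin, dir in world"""
    p=cv2.undistortPoints(np.array([[uv]],float),np.array(c["intrinsics"]),np.array(c["dist_coeffs"]))[0,0]
    d=np.array([p[0],p[1],1.])
    if "hand_eye" in c:
        H=np.array(c["hand_eye"]);q=st["orientation"];Rt=R.from_quat([q[1],q[2],q[3],q[0]]).as_matrix()
        return Rt@H[:3,3]+np.array(st["tcp_pos"]), Rt@H[:3,:3]@d
    Rc=cv2.Rodrigues(np.array(c["rvec"],float))[0]
    return -Rc.T@np.array(c["tvec"]).ravel(), Rc.T@d
def at_z(c,uv,z,st=None):
    o,d=ray(c,uv,st); return o+d*(z-o[2])/d[2]
E
python3 - <<'E'
from h import *
import pickle
s=env.get_state(); print(s)
C={n:env.camera(n) for n in("top","scene")}
pickle.dump(C,open("c0.pkl","wb"))
for n in C: cv2.imwrite(f"pics/{n}0.png",C[n]["img"])
E
```

```text
{'clock': 0.0, 'qpos': array([ 1.11539519e+00,  3.51223925e-01,  1.65245069e+00, -3.47066209e-05,
        1.13905782e+00, -8.46067644e-02]), 'qvel': array([ 2.27370253e-05,  2.21206799e-03,  1.22646108e-03, -1.24970552e-03,
       -2.03163322e-05, -8.09538256e-04]), 'joint_torque': array([-1.05968626e-03, -5.06108952e+01, -2.91395652e+01, -1.26246837e-04,
        4.60243187e-03,  2.54557011e-05]), 'tcp_pos': array([0.19913631, 0.51232681, 0.23075504]), 'orientation': array([-1.36824075e-04,  1.84329752e-01,  9.82864293e-01, -5.53446700e-04]), 'force': array([0.0489385 , 0.63360127, 0.47448723]), 'moment': array([ 0.05465051,  0.01240512, -0.03070301]), 'grip_force': 0.0, 'opening': 1.0024344643136678}
```

View pics/top0.png

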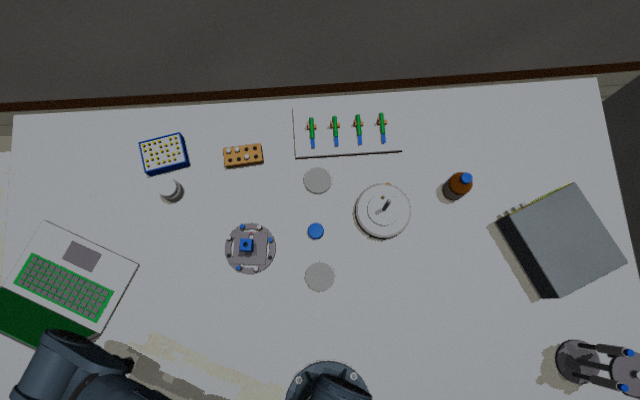

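View pics/scene0.png

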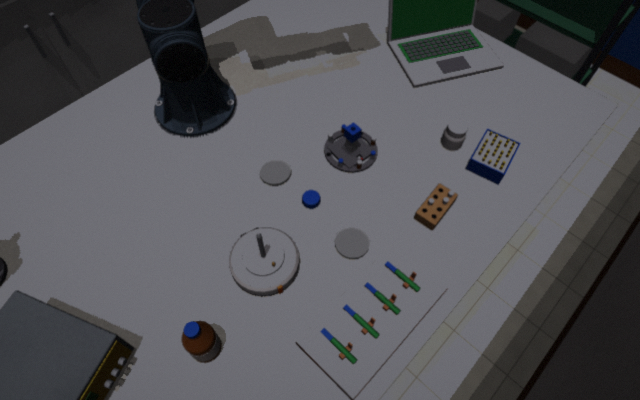

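The top view shows the carousel near (250,247), with its grip near (246,244). The autosampler is near (383,210) and the orange mark near (388,184). The cap and dishes lie between them at about x=317. Next I'll enlarge crops.

```bash
python3 - <<'E'
from h import *
import pickle
C=pickle.load(open("c0.pkl","rb"))
def cr(n,x,y,w,h): return cv2.resize(C[n]["img"][y:y+h,x:x+w],None,fx=5,fy=5,interpolation=cv2.INTER_CUBIC)
a=np.hstack([cr("top",215,210,80,60),cr("top",345,170,80,60)])
b=np.hstack([cr("scene",310,115,80,60),cr("scene",225,232,80,60)])
cv2.imwrite("pics/crop0.png",np.vstack([a,b]))
E
```

```text
(no output)
```

View pics/crop0.png

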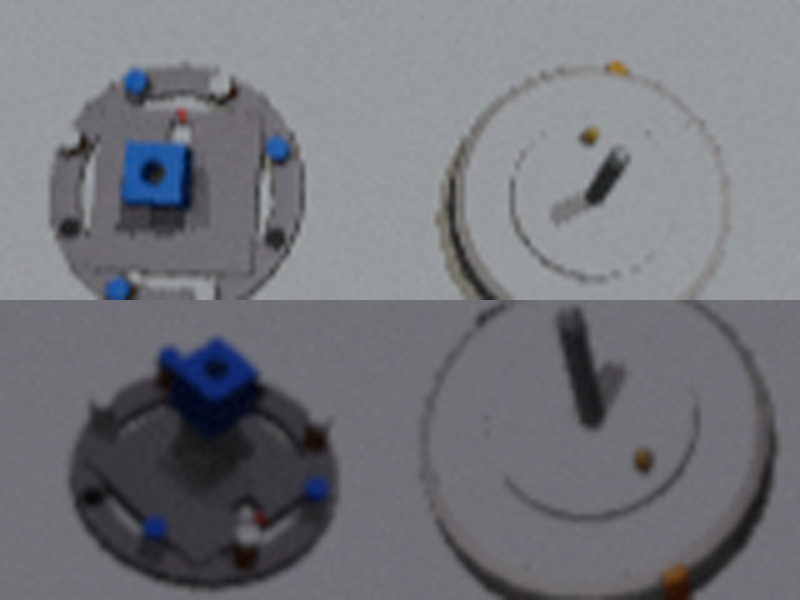

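The enlarged crops give these points. In top: bore (153,173), red dot (181,116), spindle tip (620,155), pin (590,134) and mark (618,68). In scene: bore (217,368), red dot (260,519), spindle tip (570,318), pin (643,458) and mark (677,580).

```bash
python3 - <<'E'
from h import *
import pickle
C=pickle.load(open("c0.pkl","rb"))
T=lambda x,y,ox,oy:(x/5-.4+ox,y/5-.4+oy)
P={"bore":(T(153,173,215,210),T(217,68,310,115),.1),"dot":(T(181,116,215,210),T(260,219,310,115),.012),
"slot":(T(180,133,215,210),None,.006),
"tip":(T(220,155,345,170),T(170,18,225,232),.164),"base":(T(194,200,345,170),T(192,120,225,232),.052),
"pin":(T(190,134,345,170),T(243,158,225,232),.063),"mark":(T(218,68,345,170),T(277,280,225,232),.04)}
W={}
for k,(t,s,z) in P.items():
    a=at_z(C["top"],t,z); b=at_z(C["scene"],s,z) if s else a
    W[k]=(a+b)/2; print(k,a.round(4),b.round(4))
an=lambda v:np.degrees(np.arctan2(v[1],v[0]))
c=W["bore"];ax=(W["tip"]+W["base"])/2
print("yaw",an(W["dot"]-c),an(W["slot"]-c),np.linalg.norm((W["dot"]-c)[:2]))
for o in ("tip","base"):
  for k in("pin","mark"):
    print(o,k,an(W[k]-W[o]),np.linalg.norm((W[k]-W[o])[:2]))
# block edges: square orientation top image corners
for z,uvs in [(.1,[(124,144),(190,146),(186,208),(123,203)])]:
    q=[at_z(C["top"],T(x,y,215,210),z) for x,y in uvs]
    for i in range(4): print("edge",an(q[(i+1)%4]-q[i]),np.linalg.norm(q[(i+1)%4]-q[i]))
    print(np.mean(q,0))
s=env.get_state();q=s["orientation"];print(R.from_quat([q[1],q[2],q[3],q[0]]).as_matrix().round(3))
E
```

```text
bore [0.4667 0.2057 0.1   ] [0.467  0.2062 0.1   ]
dot [0.513  0.2007 0.012 ] [0.5139 0.2003 0.012 ]
slot [0.5035 0.2025 0.006 ] [0.5035 0.2025 0.006 ]
tip [ 0.5523 -0.2071  0.164 ] [ 0.5556 -0.2101  0.164 ]
base [ 0.5496 -0.2069  0.052 ] [ 0.5528 -0.209   0.052 ]
pin [ 0.5881 -0.2068  0.063 ] [ 0.5887 -0.208   0.063 ]
mark [ 0.6336 -0.2315  0.04  ] [ 0.6362 -0.2331  0.04  ]
yaw -6.706846264481945 -5.356293235199827 0.04689880648774519
tip pin 1.910183220832675 0.03443330568541327
tip mark -16.318791296946316 0.08432844648207491
base pin 0.8435901960506514 0.0371784749149024
base mark -16.18769959748544 0.08714644263896382
edge -95.74364901393366 0.03799006562040758
edge 174.1978172242062 0.03572501038391107
edge 81.4554749719193 0.03621863739215523
edge -2.7458642567459717 0.034001695910989095
[0.46535849 0.20413915 0.1       ]
[[-0.932  0.362 -0.   ]
 [ 0.362  0.932 -0.001]
 [ 0.    -0.001 -1.   ]]
```

```bash
python3 -m crank '0 0 0 0 0 -0.95 0; 0 0 0 0 0 -0.95 0; -0.6 -0.55 0 0 0 0 0; -0.6 -0.55 0 0 0 0 0; -0.6 -0.55 0 0 0 0 0; -0.6 -0.55 0 0 0 0 0; -0.6 -0.55 0 0 0 0 0; -0.6 -0.55 0 0 0 0 0; -0.6 -0.55 0 0 0 0 0; -0.6 -0.55 0 0 0 0 0; -0.6 -0.55 0 0 0 0 0; -0.6 -0.55 0 0 0 0 0; 0 0 0 0 0 0 0; 0 0 0 0 0 0 0'
python3 - <<'E'
from h import *
import pickle
s=env.get_state(); c=env.camera("wrist"); pickle.dump((s,c),open("w1.pkl","wb"))
print(c["hand_eye"]); cv2.imwrite("pics/w1.png",c["img"])
E
```

```text
clock: 1.85
tcp_pos: [0.4682, 0.2077, 0.231]
orientation: [-0.0, 0.053, 0.999, -0.0]
force: [0.1, 0.2, -0.5]
opening: 1.0
grip_force: 0.0
[[ 2.42444275e-04 -9.48841289e-01 -3.15753305e-01  8.01937562e-02]
 [ 9.99999940e-01  3.08161494e-04 -1.58199733e-04 -1.25917644e-03]
 [ 2.47409449e-04 -3.15753248e-01  9.48841307e-01 -1.42268457e-01]
 [ 0.00000000e+00  0.00000000e+00  0.00000000e+00  1.00000000e+00]]
```

View pics/w1.png

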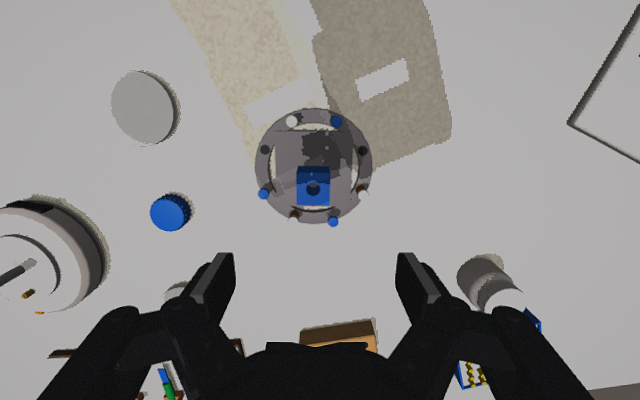

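The wrist view shows the block square to the gripper, with the bore at about (313,188). I'll compute its position and yaw.

```bash
python3 - <<'E'
from h import *
import pickle
s,c=pickle.load(open("w1.pkl","rb"))
im=c["img"];cv2.imwrite("pics/w1c.png",cv2.resize(im[95:235,245:385],None,fx=4,fy=4,interpolation=cv2.INTER_CUBIC))
print(at_z(c,(313,188),.1,s))
E
```

```text
[0.4669803 0.2044726 0.1      ]
```

View pics/w1c.png

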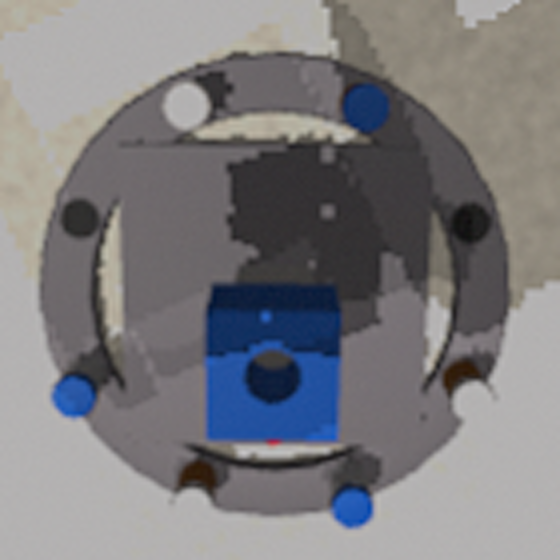

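```bash
python3 -m crank '0.02 -0.05 0.6 0 0 0 0; 0 0 0.6 0 0 0 0; 0 0 0.6 0 0 0 0; 0 0 0.6 0 0 0 0; 0 0 0.6 0 0 0 0; 0 0 0.2 0 0 0 0; 0 0 0.18 0 0 0 0; 0 0 0 0 0 0 0.3; 0 0 0 0 0 0 0.5; 0 0 0 0 0 0 0.7; 0 0 0 0 0 0 1; 0 0 0 0 0 0 1; 0 0 0 0 0 0 1; 0 0 0 0 0 0 1; 0 0 0 0 0 0 1; 0 0 0 0 0 0 1' 60
```

```text
clock: 3.9
tcp_pos: [0.4679, 0.2054, 0.0631]
orientation: [0.001, 0.053, 0.999, 0.0]
force: [-0.8, 0.6, 6.5]
opening: 0.395
grip_force: 60.6
```

```bash
python3 -m crank '0 0 -0.1 0 0 0 1; 0 0 -0.3 0 0 0 1; 0 0 -0.5 0 0 0 1; 0 0 -0.5 0 0 0 1; 0 0 -0.5 0 0 0 1; 0 0 -0.5 0 0 0 1; 0 0 -0.5 0 0 0 1; 0 0 -0.5 0 0 0 1; 0 0 -0.4 0 0 0 1; 0 0 -0.3 0 0 0 1; 0 0 0 0 0 0 1; 0 0 0 0 0 0 1' 60
python3 -m crank '-0.05 -0.1 0 0 0 0 1; -0.1 -0.3 0 0 0 0 1; -0.15 -0.5 0 0 0 0 1; -0.15 -0.5 0 0 0 0 1; -0.16 -0.5 0 0 0 0 1; -0.16 -0.5 0 0 0 0 1; -0.16 -0.5 0 0 0 0 1; -0.16 -0.5 0 0 0 0 1; -0.16 -0.5 0 0 0 0 1; -0.16 -0.5 0 0 0 0 1; -0.16 -0.5 0 0 0 0 1; -0.16 -0.5 0 0 0 0 1; -0.16 -0.5 0 0 0 0 1; -0.16 -0.5 0 0 0 0 1; -0.16 -0.5 0 0 0 0 1; -0.16 -0.5 0 0 0 0 1; -0.16 -0.5 0 0 0 0 1; -0.16 -0.5 0 0 0 0 1; -0.02 -0.14 0 0 0 -0.44 1; 0 0 0 0 0 -0.44 1' 60
python3 - <<'E'
from h import *
import pickle
s=env.get_state();print(s["tcp_pos"],s["orientation"],s["force"],s["opening"])
C={n:env.camera(n) for n in("top","scene","wrist")}
pickle.dump((s,C),open("c2.pkl","wb"))
def cr(n,x,y,w,h,f): return cv2.resize(C[n]["img"][y:y+h,x:x+w],(400,300),interpolation=cv2.INTER_CUBIC)
a=np.hstack([cr("top",340,160,100,75,4),cr("scene",220,205,100,75,4)])
b=cv2.resize(C["wrist"]["img"],(480,300))
b=np.hstack([b,np.zeros((300,320,3),np.uint8)])
cv2.imwrite("pics/c2.png",np.vstack([a,b]))
E
```

```text
clock: 5.4
tcp_pos: [0.467, 0.2051, 0.2666]
orientation: [-0.001, 0.053, 0.999, -0.0]
force: [0.4, 0.6, -3.1]
opening: 0.39
grip_force: 60.2
clock: 7.9
tcp_pos: [0.5568, -0.2354, 0.2668]
orientation: [-0.0, -0.009, 1.0, 0.0]
force: [0.1, 1.7, -2.9]
opening: 0.388
grip_force: 60.4
[ 0.55683862 -0.23536546  0.26684894] [-3.01276916e-04 -9.11217117e-03  9.99958436e-01  5.40019625e-05] [ 0.06792751  1.69242623 -2.92602237] 0.3881190995695122
```

View pics/c2.png

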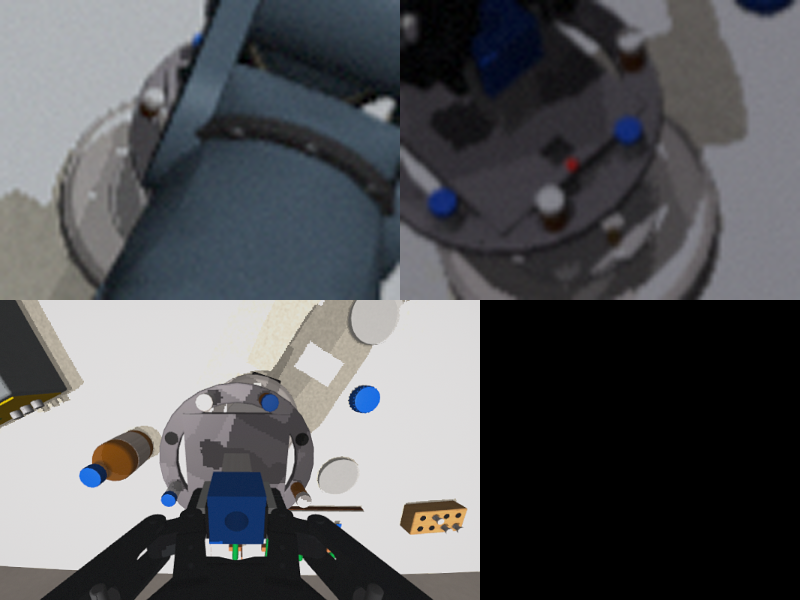

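The picture shows the carousel held level over the unit, with its bore near (315,293) in the full wrist image. The arm hides the top view. I'll sidestep so the wrist camera can see the spindle from close up.

```bash
python3 -m crank '0.1 0.2 0 0 0 0 1; 0.2 0.45 0 0 0 0 1; 0.2 0.45 0 0 0 0 1; 0.2 0.45 0 0 0 0 1; 0.2 0.45 0 0 0 0 1; 0.2 0.45 0 0 0 0 1; 0.2 0.45 0 0 0 0 1; 0 0 0 0 0 0 1; 0 0 0 0 0 0 1; 0 0 0 0 0 0 1' 60
python3 - <<'E'
from h import *
import pickle
s,C=pickle.load(open("c2.pkl","rb"));print("bore",at_z(C["wrist"],(314.7,293.3),.3037,s)-s["tcp_pos"])
s=env.get_state();c=env.camera("wrist");pickle.dump((s,c),open("w3.pkl","wb"));print(s["tcp_pos"])
d=cv2.resize(c["img"],(800,500),interpolation=cv2.INTER_CUBIC);cv2.imwrite("pics/w3.png",d)
E
```

```text
clock: 9.3
tcp_pos: [0.4898, -0.0903, 0.2673]
orientation: [0.0, -0.008, 1.0, -0.0]
force: [0.2, 0.8, -3.7]
opening: 0.394
grip_force: 60.7
bore [-0.00088413 -0.00151505  0.03685106]
[ 0.48983841 -0.09025902  0.26726423]
```

View pics/w3.png

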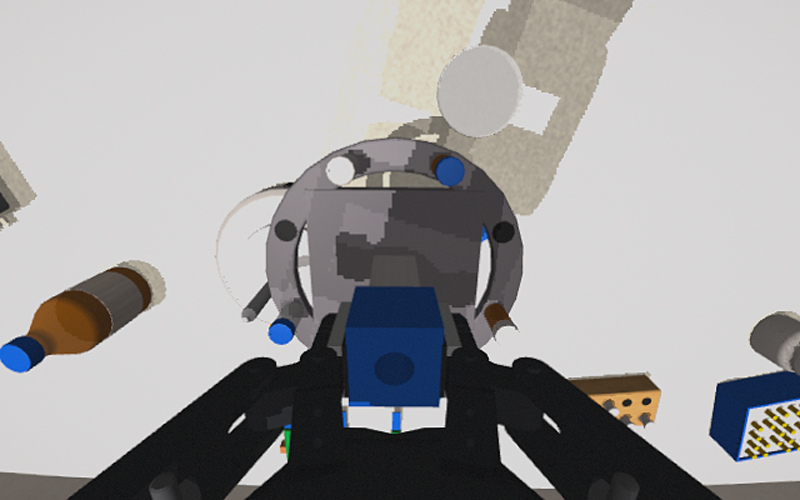

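Wrist view: the spindle tip is at (249,315) and the bore at (395,368), both in the 800 px picture.

```bash
python3 - <<'E'
from h import *
import pickle
s,c=pickle.load(open("w3.pkl","rb"))
f=lambda x,y:(x*.8-.1,y*.8-.1)
t=at_z(c,f(249,315),.163,s);b=at_z(c,f(395,368),.3041,s)
print("tip",t,"bore",b,b-s["tcp_pos"],"d",t-b, "tcp goal",s["tcp_pos"]+t-b)
g=cv2.cvtColor(c["img"],cv2.COLOR_BGR2GRAY);np.set_printoptions(linewidth=200)
print(g[242:262,190:214])
E
```

```text
tip [ 0.54890177 -0.2055348   0.163     ] bore [ 0.48946174 -0.09121964  0.3041    ] [-0.00037667 -0.00096062  0.03683577] d [ 0.05944003 -0.11431516 -0.1411    ] tcp goal [ 0.54927844 -0.20457418  0.12616423]
[[209 217 215 216 215 216 215 221 200 115  63  63  65  66  64  63  63  61  58  57  55  50  42 125]
 [202 208 217 216 217 217 219 226 153  74  60  62  64  66  63  64  62  59  57  56  52  43 127 218]
 [216 200 205 216 216 218 224 156  79  60  63  65  66  64  65  63  60  61  56  52  45  81 220 221]
 [216 217 209 212 218 223 177  95  59  60  64  66  64  64  62  62  60  55  55  49  37 172 222 218]
 [216 216 216 211 215 175  93  86  98  70  62  63  63  62  59  59  59  56  49  42 124 219 219 217]
 [215 215 216 221 169  98 108 119 119 116 126 107  69  59  59  57  56  51  43 124 217 220 217 215]
 [215 216 218 208 154 123 124 120 117 112 112 112  90  64  57  56  52  46  81 217 221 217 216 216]
 [215 217 220 182 130 120 120 119 117 112 110 109 108 109  69  53  49  38 169 220 217 216 215 216]
 [215 217 209 156 121 122 118 113 112 110 109 108 106 107  65  47  40 124 216 220 217 216 215 216]
[... 390 characters left out ...]
5 215]
 [216 216 218 210 202 200 205 175 105  68  83  93  95 148 214 221 206 199 211 217 217 216 216 216]
 [215 215 216 211 204 203 206 207 133  65  89  94 147 213 220 216 216 217 207 180 200 216 217 216]
 [216 216 215 214 206 202 204 170 137 154 188 218 222 219 217 216 216 216 216 218 217 208 185 195]
 [215 215 215 215 217 216 216 218 220 221 220 218 217 216 216 215 216 216 215 216 216 216 217 217]
 [215 215 215 216 216 216 216 216 217 217 216 216 216 215 216 216 215 216 215 216 216 215 217 216]
 [216 215 215 216 216 215 216 216 215 215 216 216 216 216 215 216 216 215 216 216 216 215 215 216]
 [215 216 215 216 216 215 215 216 215 215 217 216 215 216 215 215 215 215 216 215 216 215 216 217]]
```

```bash
python3 - <<'E'
from h import *
import pickle
s,c=pickle.load(open("w3.pkl","rb"))
H=np.array(c["hand_eye"]);q=s["orientation"];Rt=R.from_quat([q[1],q[2],q[3],q[0]]).as_matrix()
Rw=Rt@H[:3,:3];tw=Rt@H[:3,3]+s["tcp_pos"]
def proj(P): return cv2.projectPoints((P-tw)@Rw,np.zeros(3),np.zeros(3),c["intrinsics"],c["dist_coeffs"])[0][:,0]
x0,y0,w,h,f=185,228,34,36,11
base=cv2.resize(c["img"][y0:y0+h,x0:x0+w],None,fx=f,fy=f,interpolation=cv2.INTER_NEAREST)
a=np.linspace(0,2*np.pi,40)
o=base.copy();cen=np.array([.5489,-.2055])
# best centre from flat candidate pixel & cand 2
g=at_z(c,(195.3,255.5),.164,s)[:2];print("flat cand",g)
for cen,col in((cen,(0,0,255)),(g,(0,160,0))):
  for r,z in((6,.156),(2.5,.164),(6,.13)):
    p=proj(np.c_[cen[0]+r/1e3*np.cos(a),cen[1]+r/1e3*np.sin(a),a*0+z]); print(p.mean(0).round(1),np.ptp(p,axis=0).round(1))
    cv2.polylines(o,[np.int32((p-[x0-.5,y0-.5])*f)],True,col,1)
cv2.imwrite("pics/ov.png",np.hstack([base,o]))
E
```

```text
flat cand [ 0.55246199 -0.20937403]
[201.8 248.6] [11.8 10.5]
[198.8 252.5] [5.  4.5]
[210.7 237.2] [10.9  9.9]
[198.4 251.7] [11.7 10.4]
[195.3 255.6] [5.  4.4]
[207.6 240.1] [10.8  9.8]
```

View pics/ov.png

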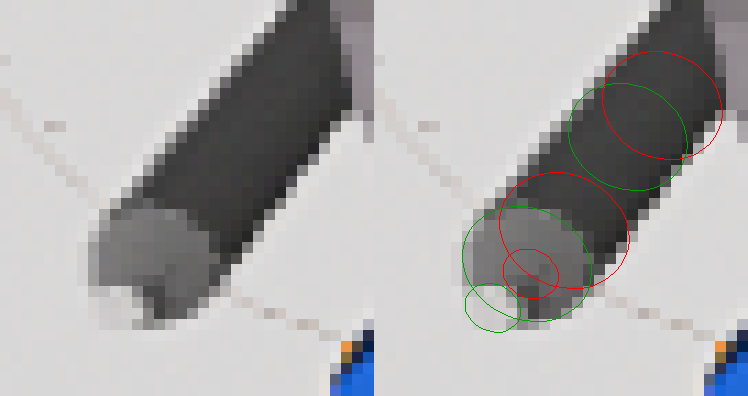

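The green model fits the spindle, so the TCP goal is about (0.5528, -0.2082), and the pin bearing is about +1.8°.

```bash
python3 -m crank '-0.1 -0.2 0 0 0 -0.08 1; -0.2 -0.4 0 0 0 0 1; -0.2 -0.4 0 0 0 0 1; -0.2 -0.4 0 0 0 0 1; -0.2 -0.4 0 0 0 0 1; -0.2 -0.38 0 0 0 0 1; -0.12 -0.2 0 0 0 0 1; 0 0 0.2 0 0 0 1; 0 0 0.3 0 0 0 1; 0 0 0.1 0 0 0 1; 0 0 0 0 0 0 1; 0 0 0 0 0 0 1; 0 0 0 0 0 0 1' 60
python3 -c "
from h import *
s=env.get_state();print(s['tcp_pos'],s['force'],s['moment'],s['orientation'])"
```

```text
clock: 10.98
tcp_pos: [0.5541, -0.2071, 0.2377]
orientation: [0.0, -0.014, 1.0, -0.0]
force: [-0.4, 0.3, -2.9]
opening: 0.39
grip_force: 60.7
[ 0.55407007 -0.20713135  0.23771481] [-0.35639237  0.29239548 -2.89016182] [ 0.00255527 -0.03927552 -0.02851771] [ 3.34965700e-04 -1.43293113e-02  9.99897260e-01 -1.67613556e-04]
```

```bash
python3 -m crank '0.026 -0.022 0 0 0 0 1; 0 0 0.08 0 0 0 1; 0 0 0.08 0 0 0 1; 0 0 0.06 0 0 0 1; 0 0 0.04 0 0 0 1; 0 0 0.04 0 0 0 1; 0 0 0.04 0 0 0 1;  0 0 0.04 0 0 0 1; 0 0 0 0 0 0 1; 0 0 0 0 0 0 1' 60
python3 -c "
from h import *
s=env.get_state();print(s['tcp_pos'],s['force'],s['moment'],s['orientation'])"
```

```text
clock: 12.22
tcp_pos: [0.5527, -0.2083, 0.2184]
orientation: [0.0, -0.014, 1.0, -0.0]
force: [-0.7, 0.9, -3.2]
opening: 0.39
grip_force: 60.8
[ 0.55266958 -0.20829915  0.21835213] [-0.70017492  0.86196751 -3.17204791] [-0.06655601 -0.0039161  -0.00849994] [ 2.27389663e-05 -1.42727278e-02  9.99898139e-01 -2.76939129e-05]
```

```bash
python3 -m crank '0 0 0.05 0 0 0 1; 0 0 0.05 0 0 0 1; 0 0 0.05 0 0 0 1; 0 0 0.05 0 0 0 1; 0 0 0.05 0 0 0 1; 0 0 0.05 0 0 0 1; 0 0 0 0 0 0 1; 0 0 0 0 0 0 1' 60
python3 -c "
from h import *
s=env.get_state();print(s['tcp_pos'],s['force'],s['moment'],s['orientation'])"
```

```text
clock: 13.22
tcp_pos: [0.5527, -0.2083, 0.2034]
orientation: [0.0, -0.014, 1.0, -0.0]
force: [-0.8, 0.1, -3.0]
opening: 0.391
grip_force: 60.8
[ 0.55269807 -0.20828682  0.20336562] [-0.77967901  0.10031282 -3.02280435] [-0.07307769  0.0195117   0.0023008 ] [ 6.22811332e-05 -1.42833177e-02  9.99897986e-01 -3.37363440e-05]
```

```bash
python3 -m crank '0 0 0.06 0 0 0 1; 0 0 0.1 0 0 0 1; 0 0 0.1 0 0 0 1; 0 0 0.1 0 0 0 1; 0 0 0.1 0 0 0 1; 0 0 0.1 0 0 0 1; 0 0 0.1 0 0 0 1; 0 0 0.1 0 0 0 1; 0 0 0.1 0 0 0 1; 0 0 0.1 0 0 0 1; 0 0 0.1 0 0 0 1; 0 0 0.1 0 0 0 1; 0 0 0.06 0 0 0 1; 0 0 0 0 0 0 1; 0 0 0 0 0 0 1' 60
python3 -c "
from h import *
s=env.get_state();print(s['tcp_pos'],s['force'],s['moment'],s['orientation'])
c=env.camera('scene')['img'];cv2.imwrite('pics/s5.png',cv2.resize(c[200:305,210:320],None,fx=5,fy=5,interpolation=cv2.INTER_CUBIC))"
```

```text
clock: 15.1
tcp_pos: [0.5527, -0.2083, 0.1425]
orientation: [0.0, -0.014, 1.0, -0.0]
force: [-0.4, 0.1, -2.3]
opening: 0.392
grip_force: 60.8
[ 0.55274143 -0.20833203  0.14245548] [-0.39244694  0.05685689 -2.33545435] [-0.04683014  0.04470861 -0.0304152 ] [ 1.34707938e-04 -1.42778974e-02  9.99898054e-01 -7.12749975e-05]
```

View pics/s5.png

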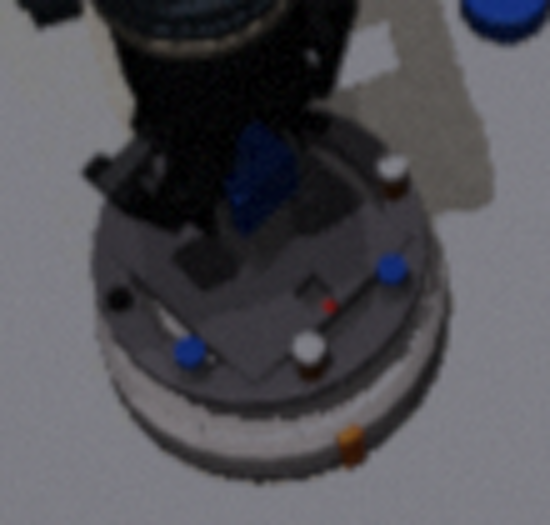

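The carousel is threaded level on the spindle with its slot toward the pin side (slot at about (312,288), mark at (350,443)). I'll lower it slowly to pin height.

```bash
python3 -m crank '0 0 0.06 0 0 0 1; 0 0 0.06 0 0 0 1; 0 0 0.05 0 0 0 1; 0 0 0.03 0 0 0 1; 0 0 0.03 0 0 0 1; 0 0 0.03 0 0 0 1; 0 0 0.02 0 0 0 1; 0 0 0.02 0 0 0 1; 0 0 0 0 0 0 1; 0 0 0 0 0 0 1' 60
python3 -c "
from h import *
s=env.get_state();print(s['tcp_pos'],s['force'],s['moment'],s['orientation'])"
```

```text
clock: 16.4
tcp_pos: [0.5527, -0.2083, 0.1273]
orientation: [0.0, -0.014, 1.0, -0.0]
force: [0.1, 0.6, -2.9]
opening: 0.394
grip_force: 60.8
[ 0.55265091 -0.20827749  0.12731043] [ 0.08579303  0.57472279 -2.92361834] [ 0.01295868 -0.01047823 -0.03494605] [ 5.51119940e-06 -1.42728605e-02  9.99898138e-01 -7.19004285e-07]
```

```bash
python3 -m crank '0 0 0.03 0 0 0 1; 0 0 0.03 0 0 0 1; 0 0 0.03 0 0 0 1; 0 0 0 0 0 0 1; 0 0 0 0 0 0 1' 60
python3 -c "
from h import *
s=env.get_state();print(s['tcp_pos'],s['force'],s['moment'],s['orientation'])"
```

```text
clock: 17.02
tcp_pos: [0.5527, -0.2083, 0.1228]
orientation: [-0.0, -0.014, 1.0, -0.0]
force: [-0.5, -0.3, -3.3]
opening: 0.39
grip_force: 60.8
[ 0.55265637 -0.20829305  0.12280327] [-0.47518677 -0.33682461 -3.26043983] [ 0.0277808  -0.02257645  0.02224319] [-5.66526546e-07 -1.42703280e-02  9.99898174e-01 -9.58560625e-06]
```

Pin height is passed freely. Home is at TCP z of about 0.115.

```bash
python3 -m crank '0 0 0.03 0 0 0 1; 0 0 0.03 0 0 0 1; 0 0 0.03 0 0 0 1; 0 0 0.02 0 0 0 1; 0 0 0.01 0 0 0 1; 0 0 0 0 0 0 1; 0 0 0 0 0 0 1' 60
python3 -m crank '0 0 0.01 0 0 0 1; 0 0 0.01 0 0 0 1; 0 0 0.01 0 0 0 1; 0 0 0 0 0 0 1; 0 0 0 0 0 0 1' 60
```

```text
clock: 17.9
tcp_pos: [0.5527, -0.2083, 0.1169]
orientation: [0.0, -0.014, 1.0, -0.0]
force: [0.2, -0.2, -3.7]
opening: 0.393
grip_force: 60.8
clock: 18.52
tcp_pos: [0.5527, -0.2083, 0.1153]
orientation: [0.0, -0.014, 1.0, -0.0]
force: [-0.4, 0.1, -3.2]
opening: 0.392
grip_force: 60.8
```

```bash
python3 -m crank '0 0 0.01 0 0 0 1; 0 0 0 0 0 0 1; 0 0 0 0 0 0 1' 60 | grep -E "tcp|force"
python3 -m crank '0 0 0.01 0 0 0 1; 0 0 0 0 0 0 1; 0 0 0 0 0 0 1' 60| grep -E "tcp|force"
```

```text
tcp_pos: [0.5527, -0.2083, 0.1151]
force: [-2.4, -0.0, 2.6]
grip_force: 61.5
tcp_pos: [0.5527, -0.2083, 0.115]
force: [-4.8, 1.8, 7.9]
grip_force: 62.5
```

It made contact exactly at home height, z 0.115. Now I'll release and retreat.

```bash
python3 -m crank '0 0 0 0 0 0 0.5; 0 0 0 0 0 0 0.3; 0 0 0 0 0 0 0.1; 0 0 0 0 0 0 0; 0 0 0 0 0 0 0; 0 0 0 0 0 0 0; 0 0 0 0 0 0 0; 0 0 0 0 0 0 0' 20
python3 -m crank '0 0 -0.1 0 0 0 0; 0 0 -0.2 0 0 0 0; 0 0 -0.4 0 0 0 0; 0 0 -0.5 0 0 0 0; 0 0 -0.5 0 0 0 0; 0 0 -0.5 0 0 0 0; 0 0 -0.5 0 0 0 0; 0 0 -0.5 0 0 0 0; 0.4 0.2 0 0 0 0 0; 0.5 0.4 0 0 0 0 0; 0.5 0.4 0 0 0 0 0; 0.5 0.4 0 0 0 0 0; 0.3 0.4 0 0 0 0 0; 0 0 0 0 0 0 0; 0 0 0 0 0 0 0; 0 0 0 0 0 0 0'
python3 - <<'E'
from h import *
import pickle
C={n:env.camera(n)for n in("top","scene")}
cr=lambda n,x,y:cv2.resize(C[n]["img"][y:y+90,x:x+80],(400,450),interpolation=cv2.INTER_CUBIC)
cv2.imwrite("pics/f.png",np.hstack([cr("top",345,160),cr("scene",225,205)]))
E
```

```text
clock: 20.27
tcp_pos: [0.5526, -0.2083, 0.1143]
orientation: [-0.0, -0.014, 1.0, 0.0]
force: [0.4, -1.1, 0.1]
opening: 1.002
grip_force: 0.0
clock: 22.28
tcp_pos: [0.4406, -0.122, 0.2743]
orientation: [0.0, -0.014, 1.0, -0.0]
force: [0.7, 0.6, -1.7]
opening: 1.0
grip_force: 0.0
```

View pics/f.png

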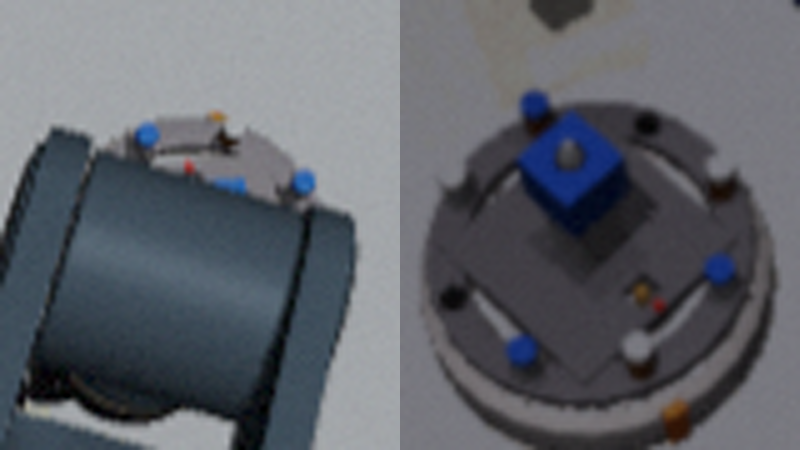

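The scene view shows the brass pin inside the slot at (640,292), the spindle tip standing up through the block at (570,153), and the carousel flat. The gripper is clear, so I'm handing in.

```bash
python3 -c "
from bench import env
print(env.hand_in())"
```

```text
the job is handed in; nothing more can be done
None
```

The carousel is fully home on the turntable, with the pin in its slot and the spindle up through the grip. The gripper has let go and moved clear, and I handed the job in at about 22 s; the hand-in gave no verdict.

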